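# Load a board carrier into a sprung test fixture

## Task

With closed fingertips, press the black board carrier firmly down on the sprung bed of the test fixture and, keeping it pressed, slide it forward under the hold-down bar and its leaf spring until it is fully home against the end stop, without ramming it; then let go. Only press and push: do not lift the carrier, and leave the other things on the bench where they are.

Things in the scene. Friction and masses are not known exactly. Their poses are not given: they have to be found in the camera images.
- fixture: Aluminium test fixture fixed to the bench, 224 x 112 x 8 mm (x = -106 to +118 mm). Origin: on the bench, mid-channel; +x is the way the carrier slides, z up. Two guide rails along x, 14 mm wide, tops at z = 40 mm, 74 mm apart inside. Between them a sprung bed, x = -98 to +106 mm, top at z = 24 mm when up. Past the bar a leaf spring slopes down to a rolled tip at x = 96, z = 31 mm.
- bar_entry (a point): Middle of the lower entry edge of the rigid steel hold-down bar that spans the channel: fixture x = 50 mm, z = 38 mm. The bar is 12 mm long in x; its top with screws is at z = 56 mm. With the bed up the carrier is 4 mm too high and its square nose butts against this bar.
- stop_face (a point): Middle of the near face of the steel end stop at the channel's end, fixture x = 110 mm, z = 34 mm; top of the stop z = 42 mm. The carrier's nose touches it when home; the carrier's origin is then at fixture x = 55 mm, z about 20 mm.
- carrier: Loose black plastic board carrier, 110 x 70 mm, about 0.12 kg, on the bed between the rails, short of the bar, its x along the fixture's x. Origin: centre of its underside. Rear (x = -55 to -19 mm) is a bare ledge 10 mm thick; front (x = -19 to +55 mm) a frame 18 mm thick holding a green circuit board.
- press_ledge (a point): Centre of the top of the carrier's rear ledge (36 x 70 mm, 34 mm above the bench with the bed up), the place to press; carrier x = -37 mm. The 8 mm high step 18 mm ahead of it faces rearward for the fingertips to push on. With the carrier home the step is still 14 mm short of the bar, so the fingers need not go under it.
- bed (a joint): How far the sprung bed is pressed down, m: 0 = up, 0.009 = bottomed. It stays level. Takes about 4 N to start and 1 N per mm more (about 9 to 10 N at 6 mm). At least 4 mm is needed to pass under the bar; with the carrier under the bar the bar keeps it at least 4 mm down.
- leaf (a joint): Angle of the leaf spring, rad: 0 = hanging at rest, grows as its tip is lifted; 0.1 to 0.2 with the carrier fully under it. It presses with about 2 to 4 N.
- relay_module: Bystander: white relay module, 31 x 31 x 24 mm, origin at the centre of its underside, past the end-stop end of the fixture.
- small_module: Bystander: small white relay module, 21 x 31 x 16 mm, origin at the centre of its underside, before the entry end of the fixture.
- rubber: Bystander: eraser in a blue card sleeve, 23 x 50 x 12 mm, lying, origin at the centre of its underside, before the entry end of the fixture.
There are look-alikes about, which are no part of the job. Several things have the shape of the carrier; the one meant has the colours described above.

How it is judged:
By the outcome, as a careful person would: the job done as asked, in the order asked, and still so for the second after the job is handed in, with the robot touching nothing.
It also fails if it takes over 43 s, if anything falls off the work surface, if the arm or the gripper's body presses on something with over 40 N, if the wrist force passes 120 N, or if a joint passes its speed limit or range.

## Robot

A 7-joint arm with a two-finger parallel gripper is mounted at the origin on a cart in front of the work surface, level with it; the furniture and walls round the work are solid. World frame = base frame: x ahead of the robot, y to its left, z up, the work surface at z = 0. Lengths are in mm, angles in rad, forces in N, time in s.
With the tool pointing down it reaches from about 425 to 1025 mm from the base axis. Payload 9.4 kg.
Tool frame: the origin (TCP) lies at the very end of the fingers, on their centre line; the grasp point (between the pads) lies env.grip_point_offset behind it (env.grip_point_offset is the distance from the TCP to the grasp point, in mm); z points along the fingers, y is the line along which they close (so a half turn about z gives the same grasp; the last joint's range is limited). The gripper opens to 85 mm and grips with 20 to 120 N. Pads are 22 mm wide; open, the fingers measure 114 mm over their backs; the gripper's body (76 mm by 85 mm) begins 54 mm behind the grasp point. The pads swing forward as they close: fully open they stand 13 mm farther back than shut.
Start: joints at [-1.205, 0.599, -0.003, 1.599, 0.002, 0.943, -0.08], TCP at [310.645, 655.075, 231.275] pointing down, gripper open.
Joint ranges: [-2.57, 2.57], [-0.35, 1.97], [-1.29, 1.29], [0.11, 2.56], [-1.05, 4.19], [0.11, 1.86], [-2.63, 2.63]. Speed limits (rad/s): [2.22, 2.22, 3.01, 3.01, 3.14, 3.14, 3.14].

## Interface

Orientations are given as [roll, pitch, yaw] about the fixed x, y, z axes, in that order (R = Rz(yaw) Ry(pitch) Rx(roll)).
In Python, from cell import sensors, imaging, env gives the robot as it stands.
- The arm moves only by the tool drive_tool, never from a script. Its argument "increments" is a list of rows, each a list of 3 entries, a list of its own where there are three numbers: the gripper's target within -1 to 1 (fully open at 1, half-way at 0, shut at -1), then the shift along the tool's x, y, z in mm, then the turn about the tool's z in rad. A call has 1 to 8 rows; each row shifts and turns the commanded pose from where the row before left it, along the tool's axes as they then stand; what a row does not reach is not made up. A row lasts 1/10 s, in which the tool goes at most 50 mm and 8.59 degrees, less where a joint would pass 70% of its speed; a pose out of reach is approached as far as the arm can. A call is refused whole if a number of a shift passes 50 or a number of a turn 0.15, either way. A call with a gripper value outside its range is refused whole. The fingers move at their own pace and stop on an object; "grip_force" is the grip in N (left out, the last holds). Time passes only in rows, so rows that do not move let the fingers close. It gives the time, the measured TCP pose, the force, the opening and the grip force at its end, in the units of the state.
- sensors.get_obs(): the state, without advancing time (a new reading comes with each control period).
- imaging.camera(name): name is "scene" or "side" or "wrist"; returns a dict with "frame" (480x640x3 uint8, blue, green, red), "fx", "fy", "cx", "cy" (pixels), "rvec" (rotation vector, rad) and "tvec" (3), from world to camera coordinates, as OpenCV has them. Camera axes: x right, y down, z forward; pixel columns grow to the right and rows downward; lengths in mm; the calibration is good to about 2 mm. A picture is of the moment at which its call begins. There is no depth.
- env.hand_in(): hands the job in; it is judged then, once.
The state is a dict: "clock": time; "joint_positions": joint angles; "joint_vel": joint speeds; "joint_torque": joint torques, N m; "tcp_pos": TCP position; "orientation": TCP orientation; "wrist_force": force on the tool from outside, world axes, zero at the start; "torque": the same for the moment, N m; "width": opening from 0.0 (shut) to 1.0 (fully open); "grip_force": force on a finger pad.
Only numpy, scipy, OpenCV 4.12 (cv2) and the standard library are available. Lean on these libraries where they do the work, as an engineer would, in place of code of your own. Each camera call takes 0.05 s, during which the arm holds its last target. There are 200 camera calls.

## Working session

There is one attempt and no reset: what is moved stays moved. The work goes in short steps, Python scripts to look and compute and a tool call to move; the robot and the scene stay as the last step left them, time stands still between calls to the robot, and variables do not carry over. Pictures are saved under pics/ and viewed, at most 10 in all, crops included, and the job is handed in when it is done.

Besides the shell and the picture viewer there is one more tool, called after "Emit:" in YAML: its name, and indented under it one key for each argument. drive_tool: Moves the arm, as the interface text tells. Its arguments: {"type":"object","properties":{"increments":{"type":"array","items":{"type":"array"}},"grip_force":{"type":"number"}},"required":["increments"]}

```bash
mkdir -p pics; ls; python3 - <<'E'
from cell import sensors, imaging, env
import cv2
o=sensors.get_obs();print({k:o[k] for k in('clock','tcp_pos','orientation','wrist_force','width')},env.grip_point_offset)
for n in('scene','side'):
    c=imaging.camera(n);cv2.imwrite(f'pics/{n}0.png',c['frame']);print(n,c['fx'],c['cx'],c['cy'],c['rvec'],c['tvec'])
E
```

```text
pics
{'clock': 0.0, 'tcp_pos': array([310.40759869, 654.6288638 , 230.39294272]), 'orientation': array([-3.13997706e+00,  1.47183066e-04,  2.69892270e+00]), 'wrist_force': array([ 0.45076508, -0.15216608, -0.64336457]), 'width': 0.9972638551984775} 18.700000000000003
scene 535.53203803839 317.17598179184824 238.23334220414839 [ 2.24684988 -0.49069585  0.19815205] [-522.99059732  264.77709844  642.75907959]
side 622.6911324205199 324.84700916536167 236.55027570363077 [ 0.22973612 -2.69319159  1.44974894] [ 610.34679678   41.98617337 1035.90995152]
```

View pics/scene0.png

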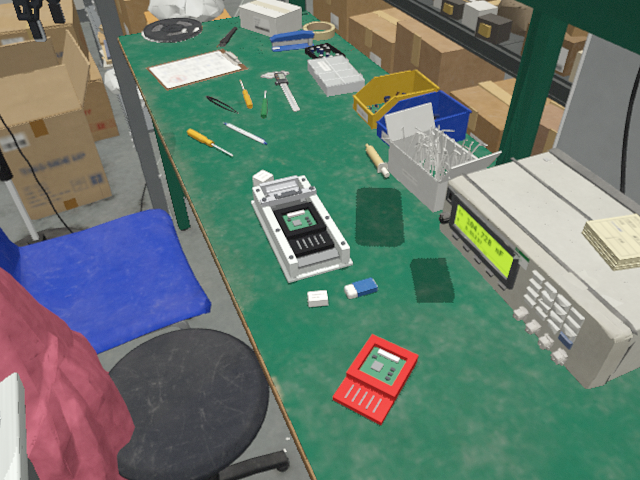

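View pics/side0.png

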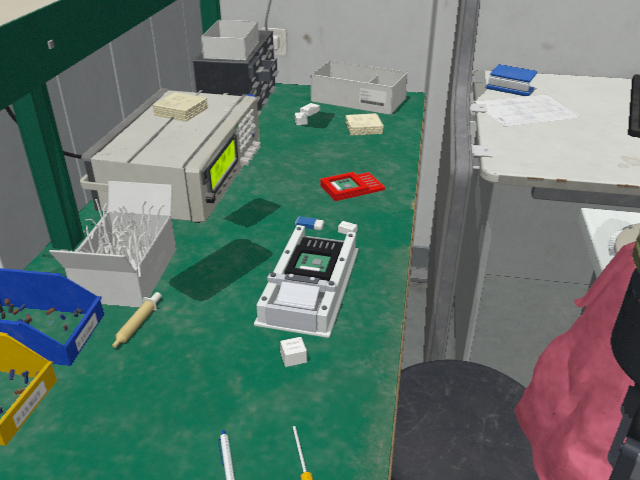

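Scene: the fixture runs from (318,270) at the entry end to (285,185) at the stop end, with the black carrier near (302,228) and its slotted ledge near (315,243). The red one is the look-alike. Side: the fixture is at (308,280) and its stop end is near (290,320). Next I'll enlarge both.

```bash
python3 - <<'E'
import cv2,numpy as np
a=cv2.imread('pics/scene0.png')[165:285,240:360];b=cv2.imread('pics/side0.png')[215:335,250:370]
cv2.imwrite('pics/z.png',np.hstack([cv2.resize(i,(400,400),interpolation=cv2.INTER_CUBIC) for i in(a,b)]))
E
```

```text
(no output)
```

View pics/z.png

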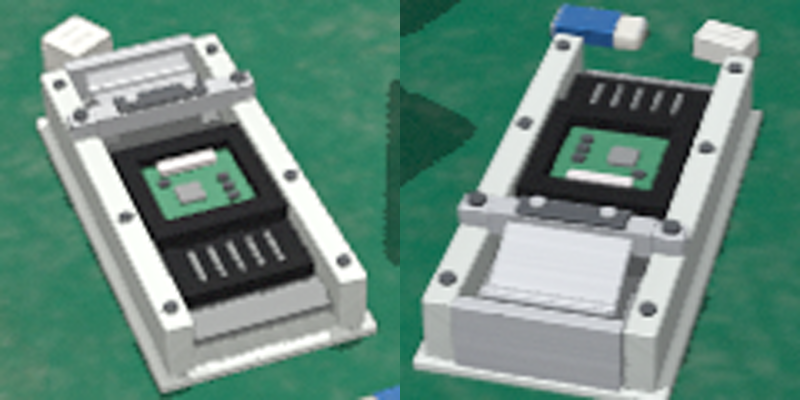

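Enlarged crops (3.33x): the six rail screws, two bar screws and the ledge's middle slot are visible in both halves, so I can triangulate them.

```bash
cat > h.py <<'E'
import cv2,numpy as np
def P(c): 
    R=cv2.Rodrigues(np.array(c['rvec'],float))[0]
    K=np.array([[c['fx'],0,c['cx']],[0,c['fy'],c['cy']],[0,0,1]])
    return K@np.c_[R,np.array(c['tvec'],float)]
def tri(Pa,Pb,a,b):
    X=cv2.triangulatePoints(Pa,Pb,np.array(a,float).T,np.array(b,float).T);return (X[:3]/X[3]).T
def proj(Pm,X):
    q=Pm@np.r_[X,1];return q[:2]/q[2]
E
python3 - <<'E'
from h import *
from cell import imaging
A=P(imaging.camera('scene'));B=P(imaging.camera('side'));np.savez('P.npz',A=A,B=B)
s=np.array([(170,308),(126,217),(58,84),(343,261),(290,175),(211,48),(80,115),(238,77),(236,257),(173,238),(285,208)])*.3+[240,165]
d=np.array([(735,68),(706,148),(648,308),(562,45),(524,123),(447,278),(672,228),(478,199),(637,97),(703,120),(570,100)])*.3-[120,0]+[250,215]
print(tri(A,B,s,d).round(1))
E
```

```text
[[563.6  77.8  38.4]
 [568.1 148.   38.7]
 [575.  267.7  39.3]
 [651.8  72.6  38.6]
 [656.  142.9  38.7]
 [663.2 262.8  39.3]
 [572.2 223.9  48.9]
 [660.1 218.4  49.2]
 [608.4 103.3  32.8]
 [577.3 122.5  38. ]
 [640.1 119.3  38.9]]
```

Screw heights come out at 38–39 mm against 40 nominal, which is fine. Fixture origin is about (612.8, 165.3) with heading 1.511 rad. The ledge centre is at fixture x≈-62 and the step at -44.5, so there are about 80 mm to go. I'll turn the tool's x along the channel and shut the fingers.

Emit:
drive_tool:
  increments:
    - [-1,[0,0,0],0.1485]
    - [-1,[0,0,0],0.1485]
    - [-1,[0,0,0],0.1485]
    - [-1,[0,0,0],0.1485]
    - [-1,[0,0,0],0.1485]
    - [-1,[0,0,0],0.1485]
    - [-1,[0,0,0],0.1485]
    - [-1,[0,0,0],0.1485]
  grip_force: 40

```text
clock: 1.0
tcp_pos: [310.5, 655.0, 231.1]
orientation: [-3.141, 0.0, 1.505]
wrist_force: [-0.7, -0.7, -0.3]
width: -0.003
grip_force: 0.0
```

Emit:
drive_tool:
  increments:
    - [-1,[-33,20.7,0],0]
    - [-1,[-33,20.7,0],0]
    - [-1,[-33,20.7,0],0]
    - [-1,[-33,20.7,0],0]
    - [-1,[-33,20.7,0],0]
    - [-1,[-33,20.7,0],0]
    - [-1,[-33,20.7,0],0]
    - [-1,[-33,20.7,0],0]

```text
clock: 1.8
tcp_pos: [460.6, 380.2, 231.3]
orientation: [3.142, -0.0, 1.511]
wrist_force: [1.7, 0.4, 0.3]
width: -0.002
grip_force: 0.0
```

Emit:
drive_tool:
  increments:
    - [-1,[-33,20.6,0],0]
    - [-1,[-33,20.6,0],0]
    - [-1,[-33,20.6,0],0]
    - [-1,[-33,20.6,0],0]
    - [-1,[-33,20.6,20],0]
    - [-1,[-33,20.6,30],0]
    - [-1,[-33,20.6,30],0]
    - [-1,[-33,20.6,30],0]

```text
clock: 2.6
tcp_pos: [609.4, 107.1, 120.3]
orientation: [3.141, -0.0, 1.511]
wrist_force: [0.7, 1.7, -0.3]
width: -0.004
grip_force: 0.0
```

Emit:
drive_tool:
  increments:
    - [-1,[0,0,20],0]
    - [-1,[0,0,20],0]
    - [-1,[0,0,10],0]
    - [-1,[0,0,5],0]
    - [-1,[0,0,0],0]
    - [-1,[0,0,0],0]

```text
clock: 3.2
tcp_pos: [609.2, 108.6, 67.1]
orientation: [3.141, -0.0, 1.511]
wrist_force: [0.6, -0.7, 1.0]
width: 0.001
grip_force: 0.0
```

```bash
python3 - <<'E'
from cell import sensors, imaging
from h import *
o=sensors.get_obs();print(o['tcp_pos'],o['orientation'],o['wrist_force'])
t=[]
for n in('scene','side'):
    c=imaging.camera(n);p=proj(P(c),o['tcp_pos']);q=proj(P(c),np.r_[o['tcp_pos'][:2],34]);print(n,p,q)
    x,y=int(q[0])-60,int(q[1])-60;print(x,y)
    t.append(cv2.resize(c['frame'][y:y+120,x:x+120],(400,400),interpolation=cv2.INTER_CUBIC))
cv2.imwrite('pics/z2.png',np.hstack(t))
E
```

```text
[609.17491235 108.62599531  67.0796412 ] [ 3.14053856e+00 -3.08066443e-04  1.51138562e+00] [ 0.57233896 -0.73521463  1.01546034]
scene [309.00581619 224.10607941] [309.5650554  239.64028691]
249 179
side [319.8047991  227.97219282] [319.78440169 245.13591053]
259 185
```

View pics/z2.png

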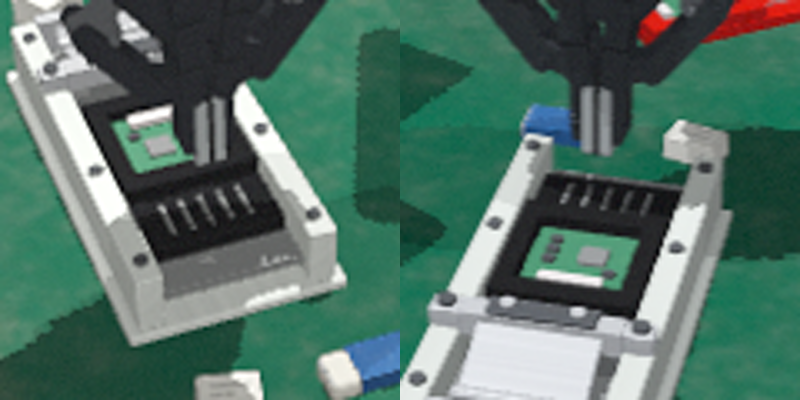

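The tips sit centred laterally over the ledge (projected tip within about 4 px). I'll back off 4 mm for step clearance and go down.

Emit:
drive_tool:
  increments:
    - [-1,[-4,0,10],0]
    - [-1,[0,0,10],0]
    - [-1,[0,0,5],0]
    - [-1,[0,0,2],0]
    - [-1,[0,0,2],0]
    - [-1,[0,0,2],0]
    - [-1,[0,0,0],0]

```text
clock: 4.0
tcp_pos: [608.6, 104.2, 35.2]
orientation: [-3.142, 0.0, 1.511]
wrist_force: [-0.5, -0.6, 0.4]
width: 0.003
grip_force: 0.0
```

Emit:
drive_tool:
  increments:
    - [-1,[0,0,1],0]
    - [-1,[0,0,1],0]
    - [-1,[0,0,1],0]
    - [-1,[0,0,1],0]
    - [-1,[0,0,0],0]
    - [-1,[0,0,0],0]

```text
clock: 4.6
tcp_pos: [608.7, 104.3, 31.5]
orientation: [3.141, -0.0, 1.511]
wrist_force: [-0.6, 0.3, 5.3]
width: -0.001
grip_force: 2.6
```

Emit:
drive_tool:
  increments:
    - [-1,[0,0,1],0]
    - [-1,[0,0,1],0]
    - [-1,[0,0,1],0]
    - [-1,[0,0,1],0]
    - [-1,[0,0,0.5],0]
    - [-1,[0,0,0],0]
    - [-1,[0,0,0],0]

```text
clock: 5.3
tcp_pos: [608.8, 104.3, 27.4]
orientation: [3.141, -0.0, 1.511]
wrist_force: [-2.4, 1.0, 9.6]
width: 0.002
grip_force: 4.5
```

Emit:
drive_tool:
  increments:
    - [-1,[1,0,0],0]
    - [-1,[1.5,0,0],0]
    - [-1,[1.5,0,0],0]
    - [-1,[1.5,0,0],0]
    - [-1,[1.5,0,0],0]
    - [-1,[1.5,0,0],0]
    - [-1,[1.5,0,0],0]
    - [-1,[0,0,0],0]

```text
clock: 6.1
tcp_pos: [609.9, 112.6, 27.5]
orientation: [3.14, 0.001, 1.509]
wrist_force: [-0.6, -4.6, 9.4]
width: 0.002
grip_force: 4.5
```

```bash
cat > look.py <<'E'
import sys
from cell import sensors, imaging
from h import *
o=sensors.get_obs();print(o['tcp_pos'],o['wrist_force'])
t=[]
for n,(x,y) in(('scene',(240,165)),('side',(250,215))):
    c=imaging.camera(n);t.append(cv2.resize(c['frame'][y:y+120,x:x+120],(400,400),interpolation=cv2.INTER_CUBIC))
cv2.imwrite('pics/'+sys.argv[1],np.hstack(t))
E
python3 look.py z3.png
```

```text
[609.87480233 112.59534784  27.46107073] [-0.64513079 -4.55039564  9.42620543]
```

View pics/z3.png

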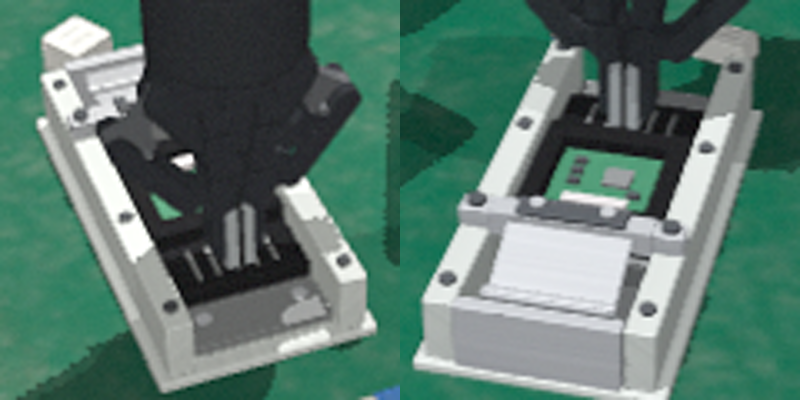

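The bed is down and the carrier moves with the fingers (in the side half, the connector went from y 178 to 197). Now about 10 N down and 5 N of drag. I'll carry on toward the bar.

Emit:
drive_tool:
  increments:
    - [-1,[1.5,0,0],0]
    - [-1,[1.5,0,0],0]
    - [-1,[1.5,0,0],0]
    - [-1,[1.5,0,0],0]
    - [-1,[1.5,0,0],0]
    - [-1,[1.5,0,0],0]
    - [-1,[1.5,0,0],0]
    - [-1,[1.5,0,0],0]

```text
clock: 7.0
tcp_pos: [610.6, 124.2, 27.5]
orientation: [3.14, 0.002, 1.509]
wrist_force: [-0.3, -6.1, 8.0]
width: -0.001
grip_force: 4.5
```

Emit:
drive_tool:
  increments:
    - [-1,[1.5,0,0],0]
    - [-1,[1.5,0,0],0]
    - [-1,[1.5,0,0],0]
    - [-1,[1.5,0,0],0]
    - [-1,[1.5,0,0],0]
    - [-1,[1.5,0,0],0]

```text
clock: 7.6
tcp_pos: [611.2, 133.2, 27.5]
orientation: [3.14, 0.002, 1.509]
wrist_force: [-0.1, -5.0, 9.4]
width: -0.001
grip_force: 4.5
```

Emit:
drive_tool:
  increments:
    - [-1,[2,0,0],0]
    - [-1,[2,0,0],0]
    - [-1,[2,0,0],0]
    - [-1,[2,0,0],0]
    - [-1,[2,0,0],0]
    - [-1,[2,0,0],0]
    - [-1,[2,0,0],0]
    - [-1,[2,0,0],0]

```text
clock: 8.4
tcp_pos: [612.1, 149.2, 27.5]
orientation: [3.14, 0.002, 1.509]
wrist_force: [-0.3, -5.4, 8.9]
width: 0.0
grip_force: 4.5
```

Emit:
drive_tool:
  increments:
    - [-1,[2,0,0],0]
    - [-1,[2,0,0],0]
    - [-1,[2,0,0],0]
    - [-1,[2,0,0],0]
    - [-1,[2,0,0],0]
    - [-1,[2,0,0],0]

```text
clock: 9.0
tcp_pos: [612.8, 161.0, 27.4]
orientation: [3.14, 0.002, 1.509]
wrist_force: [0.1, -6.4, 9.3]
width: 0.0
grip_force: 4.3
```

```bash
python3 look.py z4.png
```

```text
[612.83400408 160.96481779  27.44708771] [ 0.1251009  -6.42956624  9.26687969]
```

View pics/z4.png

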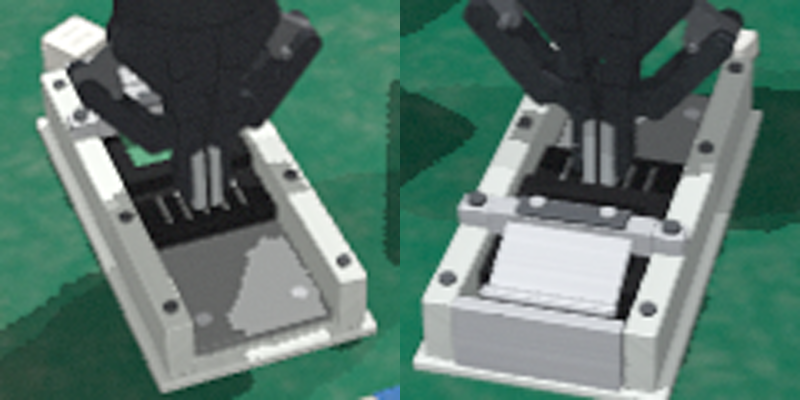

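The carrier is under the bar with its nose nearing the leaf, and the rear ledge follows the fingers at the expected place. I'll slow down for the leaf.

Emit:
drive_tool:
  increments:
    - [-1,[1.5,0,0],0]
    - [-1,[1.5,0,0],0]
    - [-1,[1.5,0,0],0]
    - [-1,[1.5,0,0],0]
    - [-1,[1.5,0,0],0]
    - [-1,[1.5,0,0],0]
    - [-1,[1.5,0,0],0]
    - [-1,[1.5,0,0],0]

```text
clock: 9.9
tcp_pos: [613.3, 172.3, 27.3]
orientation: [3.141, 0.002, 1.509]
wrist_force: [-0.2, -7.5, 6.7]
width: 0.001
grip_force: 5.0
```

Emit:
drive_tool:
  increments:
    - [-1,[1,0,0],0]
    - [-1,[1,0,0],0]
    - [-1,[1,0,0],0]
    - [-1,[1,0,0],0]
    - [-1,[1,0,0],0]
    - [-1,[1,0,0],0]

```text
clock: 10.5
tcp_pos: [613.7, 178.3, 27.2]
orientation: [3.141, 0.002, 1.509]
wrist_force: [0.1, -7.3, 6.8]
width: 0.002
grip_force: 4.8
```

Emit:
drive_tool:
  increments:
    - [-1,[0.7,0,0],0]
    - [-1,[0.7,0,0],0]
    - [-1,[0.7,0,0],0]
    - [-1,[0.7,0,0],0]
    - [-1,[0.7,0,0],0]

```text
clock: 11.0
tcp_pos: [613.9, 182.0, 27.2]
orientation: [3.141, 0.002, 1.509]
wrist_force: [0.1, -6.0, 7.0]
width: -0.002
grip_force: 4.8
```

Emit:
drive_tool:
  increments:
    - [-1,[0.5,0,0],0]
    - [-1,[0.5,0,0],0]
    - [-1,[0.5,0,0],0]
    - [-1,[0.5,0,0],0]

```text
clock: 11.4
tcp_pos: [614.0, 184.0, 27.2]
orientation: [3.141, 0.002, 1.509]
wrist_force: [0.3, -7.1, 6.2]
width: -0.005
grip_force: 4.8
```

Emit:
drive_tool:
  increments:
    - [-1,[0.5,0,0],0]
    - [-1,[0.5,0,0],0]
    - [-1,[0.5,0,0],0]

```text
clock: 11.7
tcp_pos: [614.1, 185.4, 27.2]
orientation: [3.141, 0.002, 1.509]
wrist_force: [-0.3, -6.9, 7.5]
width: -0.001
grip_force: 4.8
```

Emit:
drive_tool:
  increments:
    - [-1,[0.5,0,0],0]
    - [-1,[0.5,0,0],0]
    - [-1,[0.5,0,0],0]

```text
clock: 12.0
tcp_pos: [614.2, 186.9, 27.2]
orientation: [3.141, 0.002, 1.509]
wrist_force: [-0.1, -6.2, 7.3]
width: -0.003
grip_force: 4.8
```

Emit:
drive_tool:
  increments:
    - [-1,[0.5,0,0],0]
    - [-1,[0.5,0,0],0]
    - [-1,[0.5,0,0],0]

```text
clock: 12.3
tcp_pos: [614.3, 188.5, 27.2]
orientation: [3.141, 0.002, 1.509]
wrist_force: [-0.6, -7.3, 7.4]
width: 0.003
grip_force: 4.8
```

Emit:
drive_tool:
  increments:
    - [-1,[0.5,0,0],0]
    - [-1,[0.5,0,0],0]
    - [-1,[0.5,0,0],0]

```text
clock: 12.6
tcp_pos: [614.4, 189.9, 27.2]
orientation: [3.141, 0.002, 1.509]
wrist_force: [-0.6, -6.5, 6.9]
width: 0.002
grip_force: 4.8
```

Emit:
drive_tool:
  increments:
    - [-1,[0.5,0,0],0]
    - [-1,[0.5,0,0],0]

```text
clock: 12.8
tcp_pos: [614.4, 190.5, 27.2]
orientation: [3.141, 0.003, 1.509]
wrist_force: [-1.6, -8.8, 7.3]
width: -0.005
grip_force: 5.7
```

```bash
python3 look.py z5.png
```

```text
[614.3581165  190.45724775  27.19087843] [-1.58728212 -8.757865    7.34290988]
```

View pics/z5.png

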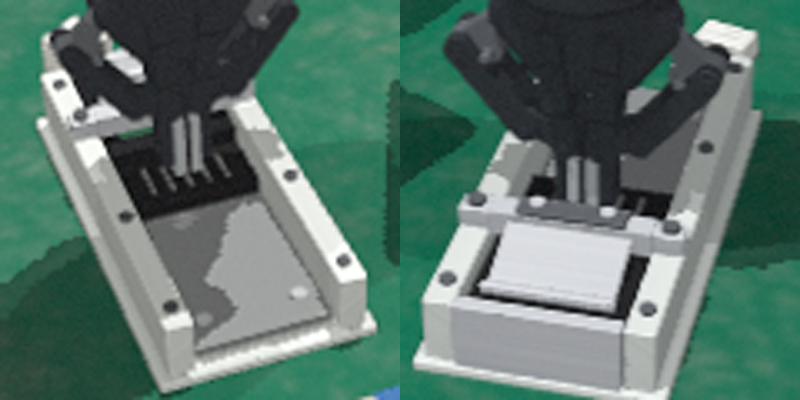

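The nose is at the stop and the leaf is lifted. The push force has just started to rise, at the y where the stop was expected, so I'll confirm the seating gently.

Emit:
drive_tool:
  increments:
    - [-1,[0.4,0,0],0]
    - [-1,[0,0,0],0]

```text
clock: 13.1
tcp_pos: [614.4, 190.5, 27.2]
orientation: [3.141, 0.003, 1.508]
wrist_force: [-1.2, -8.6, 8.3]
width: 0.0
grip_force: 5.9
```

Emit:
drive_tool:
  increments:
    - [-1,[0.5,0,0],0]
    - [-1,[0,0,0],0]

```text
clock: 13.3
tcp_pos: [614.3, 190.5, 27.2]
orientation: [3.141, 0.004, 1.508]
wrist_force: [-1.1, -10.2, 8.4]
width: 0.001
grip_force: 6.5
```

It stopped dead at y=190.5, which puts the step at about 201.5 against 201 expected for home. I'll relax the push slightly, then lift off straight up.

Emit:
drive_tool:
  increments:
    - [-1,[-0.6,0,0],0]
    - [-1,[0,0,-1],0]
    - [-1,[0,0,-1],0]
    - [-1,[0,0,-1],0]
    - [-1,[0,0,-1],0]
    - [-1,[-0.5,0,-2],0]
    - [-1,[-1,0,-4],0]
    - [-1,[-2,0,-10],0]

```text
clock: 14.1
tcp_pos: [613.1, 190.5, 46.3]
orientation: [-3.14, 0.0, 1.511]
wrist_force: [0.5, -0.1, -0.3]
width: -0.003
grip_force: 0.0
```

Emit:
drive_tool:
  increments:
    - [-1,[0,0,-20],0]
    - [-1,[0,0,-30],0]
    - [-1,[0,0,-40],0]
    - [-1,[-30,0,-40],0]
    - [-1,[-50,0,0],0]
    - [-1,[-50,0,0],0]
    - [-1,[-50,0,0],0]
    - [-1,[0,0,0],0]

```text
clock: 14.9
tcp_pos: [602.4, 2.3, 178.5]
orientation: [3.14, 0.003, 1.501]
wrist_force: [0.5, 0.8, -0.2]
width: -0.001
grip_force: 0.0
```

```bash
python3 look.py z6.png
```

```text
[602.42463569   2.30882862 178.48916169] [ 0.49970289  0.82153664 -0.18230019]
```

View pics/z6.png

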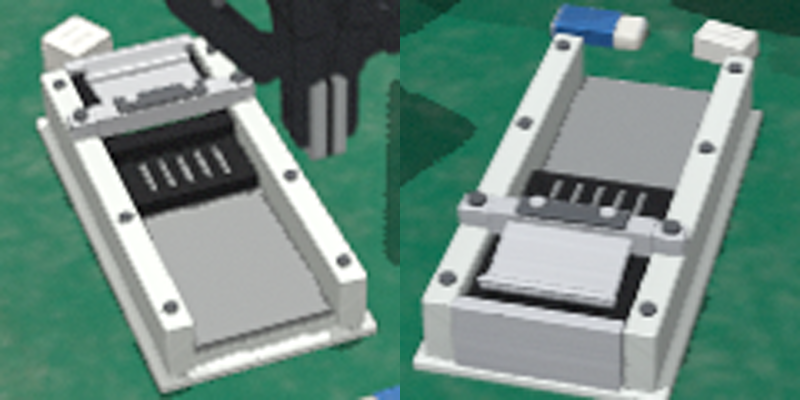

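The carrier is under the bar and leaf, its rear edge is where it was while pressed home, and the other things haven't moved. Handing in after a quick slot check.

```bash
python3 - <<'E'
from h import *
from cell import env
f=np.load('P.npz')
print(tri(f['A'],f['B'],[(183*.3+240,170*.3+165)],[(195*.3+250,193*.3+215)]))
print(env.hand_in())
E
```

```text
[[613.49611839 180.71782049  30.05468834]]
the job is handed in; nothing more can be done
None
```

The carrier was pressed down about 6 mm, slid under the bar and leaf spring, and seated against the end stop with about 10 N; I then lifted the fingers clear and handed the job in at about 15 s. A rough image check afterwards put the ledge 2–3 mm short of the home position; I took that as picture error because the push had stopped dead where the end stop was expected.

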